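Roll the gem lamp switch-up, aim it at the rough stone and click it on

TASK

Get the gem lamp ready to inspect the rough stone: roll the lamp over on the bench until its push switch is on top, leave it lying with its lens pointing straight at the middle of the stone from about two to five centimetres away, then click it on by pressing the switch fully down and letting it come back up. The glass in its head is loose, so keep the lamp down on the bench all the time: roll it and slide it, do not lift it. Leave the stone and the other things on the bench where they are.

Things in the scene. Friction and masses are not known exactly. Their poses are not given: they have to be found in the camera images.
- gem_lamp: Cordless lamp, 180 mm long, about 0.34 kg, lying on its side. It rolls on two bright collars with rubber rings, diameter 44, at x = -82..-56 and 47..84 mm, rolls on a little after a fast push, then stays; between them a dark round barrel, diameter 32. Origin on the axis, mid-length, 22 mm above bench. x = beam, towards the lens; z = out through the switch
- lamp_lens (a point): Centre of the lamp's glass lens, at the lamp's x = +90 mm, on its axis
- lamp_switch_top (a point): Middle of the top of the lamp's switch: a round black rubber cap, diameter 17 mm, in a bright ring on the barrel at the lamp's x = +24 mm, its top 21.5 mm from the axis, 5.5 mm proud of the barrel but 0.5 mm lower than the collars, so that it never touches the bench
- lamp_switch (a joint): How far the switch is pressed in (m): 0 out, 0.004 fully down; springs back; 2 N to start, 5 N fully down
- stone: Rough pale grey stone, 47 x 73 x 43 mm high, loose on the bench past the lens end of the lamp; origin at the middle of its underside, its x along the 47 mm, y along the 73 mm
- adapter: Black transformer block lying on its side, 0.16 kg; origin in the middle of its 40 x 55 mm face that looks towards the lamp, 20 mm above the bench; the block reaches 30 mm from there along its z axis (level), 55 mm along y, 40 mm high
- paste_pot: Small white screw pot, diameter 37, 40 mm high, standing before or behind the lamp; origin at the middle of its underside
- loupe: Small folding loupe, 26 x 26 x 14 mm high, lying on the other side of the lamp from the pot; origin at the middle of its underside
- blue_cap: Plain round cap, diameter 31, 24 mm high, lying in the row with the stone and the block, past the lens end of the lamp; origin at the middle of its underside
- bench_pin: Dark plate with the wooden bench pin, to the right of the lamp, does not move: the plate is 250 x 127 mm, 25 mm high, its middle at x = +34, y = +11 mm from the origin (underside), its long side turned 24 degrees to the left of straight ahead. The bench top ends at x = 0.234 m where y > 0.211 m, and at x = 0.355 m to the right of that (knee recess)

How it is judged (in metres and radians):
On the way, in this order (a step that is already met when the one before it is completed fails the run):
1. the lamp lies on the bench with its switch on top and its lens towards the middle of the stone (angle between gem_lamp's own z axis and vertical below 0.24 rad and angle between gem_lamp's own x axis and vertical between 1.45 and 1.69 rad and height (world z) of gem_lamp below 0.026 m and y of stone in the frame of gem_lamp between -0.015 and 0.015 m and x of stone in the frame of gem_lamp between 0.125 and 0.2 m), for 0.2 s.
2. lying so, its switch is pressed fully down (all of step 1 and value of joint lamp_switch above 0.0034 m), for 0.05 s.
At the end, for the whole second after the job is handed in: The lamp lies level and still on the bench with its switch on top (within 14 degrees) and out again, the line of its beam passing within 15 mm of the stone's middle (seen from above), the lens 35 to 110 mm from the stone's middle (all of step 1 and value of joint lamp_switch below 0.0006 m and linear speed of gem_lamp below 0.01 m/s); the robot touches nothing.
It fails at once if the lamp is lifted off the bench (its middle more than 14 mm above where it lies) (height (world z) of gem_lamp above 0.036 m).
It fails at once if the stone or another thing on the bench is shifted by more than 12 mm (distance of any of stone, adapter, paste_pot, loupe, blue_cap from where it was at the start of the episode above 0.012 m).
It also fails if it takes over 51 s, if anything falls off the work surface, if the arm or the gripper's body presses on something with over 40 N, if the wrist force passes 120 N, or if a joint passes its speed limit or range.

ROBOT

A 6-joint arm with a two-finger parallel gripper is mounted at the origin on a cart in front of the work surface, level with it; the furniture and walls round the work are solid. World frame = base frame: x ahead of the robot, y to its left, z up, the work surface at z = 0. Lengths are in m, angles in degrees, forces in N, time in s.
With the tool pointing down it reaches from about 0.275 to 0.975 m from the base axis. Payload 8.4 kg.
Tool frame: the origin (TCP) lies at the very end of the fingers, on their centre line; the grasp point (between the pads) lies 19 mm behind it (r.grasp_offset is the distance from the TCP to the grasp point, in m); z points along the fingers, y is the line along which they close (so a half turn about z gives the same grasp; the last joint's range is limited). The gripper opens to 92 mm and grips with 3 to 60 N. Pads are 20 mm wide; open, the fingers measure 128 mm over their backs; the gripper's body (75 mm by 189 mm) begins 69 mm behind the grasp point.
Start: joints at [-64.137, 20.225, 93.587, -0, 66.188, -0.138], TCP at [0.274, -0.562, 0.215] pointing down, gripper open.
Joint ranges: [-150.9, 150.9], [-52.94, 120.26], [3.33, 152.33], [-74.26, 254.26], [0, 154.13], [-172.89, 172.89]. Speed limits (degrees/s): [127.2, 127.2, 159.86, 180, 180, 180].

INTERFACE

Orientations are given as a 3x3 rotation matrix whose columns are the frame's x, y, z axes.
In Python, from station import r, capture, get_calibration, job gives the robot as it stands.
- The arm moves only by the tool carry_out, never from a script. Its argument "moves" is text: rows parted by semicolons, each of 5 numbers parted by spaces: the shift along the tool's x, y, z in mm, then the turn about the tool's z in degrees, then the opening, from 0 (shut) to 1 (fully open). A call has 1 to 10 rows; each row is the pose to reach, as a shift and turn from the pose commanded when the call began, along the tool's axes at that moment; what a row does not reach only later rows make up. A row lasts 1/8 s, in which the tool goes at most 62.5 mm and 10.7 degrees, less where a joint would pass 70% of its speed; a pose out of reach is approached as far as the arm can. A call with a gripper value outside its range is refused whole. The fingers move at their own pace and stop on an object; "force" is the grip in N (left out, the last holds). Time passes only in rows, so rows that repeat a pose let the fingers close. It gives the time, the measured TCP pose, the force, the opening and the grip force at its end, in the units of the state.
- r.get_state(): the state, without advancing time (a new reading comes with each control period).
- capture(name): name is "scene" or "top"; returns the picture (400x640x3 uint8, blue, green, red); there is no depth.
- get_calibration(name): a dict with "fx", "fy", "cx", "cy" (pixels), "cam_to_world" (4x4, takes a point from camera to world coordinates). Camera axes: x right, y up, looking along -z (the intrinsics and any distortion apply to the point x, -y, -z); pixel columns grow to the right and rows downward; lengths in m; the calibration is good to about 2 mm. A picture is of the moment at which its call begins. get_calibration takes no time and is no camera call.
- job.close_job(): hands the job in; it is judged then, once.
The state is a dict: "time_s": time; "qpos": joint angles; "joint_vel": joint speeds; "joint_efforts": joint torques, N m; "tcp_pos": TCP position; "orientation": TCP orientation; "wrist_force": force on the tool from outside, world axes, zero at the start; "torque": the same for the moment, N m; "gripper_width": opening from 0.0 (shut) to 1.0 (fully open); "grasp_force": force on a finger pad.
Only numpy, scipy, OpenCV 4.12 (cv2) and the standard library are available. Lean on these libraries where they do the work, as an engineer would, in place of code of your own. Each camera call takes 0.05 s, during which the arm holds its last target. There are 200 camera calls.

## Working session

There is one attempt and no reset: what is moved stays moved. The work goes in short steps, Python scripts to look and compute and a tool call to move; the robot and the scene stay as the last step left them, time stands still between calls to the robot, and variables do not carry over. Pictures are saved under pics/ and viewed, at most 10 in all, crops included, and the job is handed in when it is done.

Besides the shell and the picture viewer there is one more tool, called after "Call:" by a JSON object that holds its "api" and its "payload". carry_out: Moves the arm, as the interface text tells. Its arguments: {"type":"object","properties":{"moves":{"type":"string"},"force":{"type":"number"}},"required":["moves"]}

```bash
ls; mkdir -p pics
python3 - <<'E'
from station import r,capture,get_calibration
import cv2
for n in("scene","top"):
    cv2.imwrite(f"pics/{n}0.png",capture(n)); c=get_calibration(n); print(n,c)
s=r.get_state(); print(s["time_s"],s["tcp_pos"],s["orientation"])
E
```

```text
pics
scene {'fx': 517.5875400848898, 'fy': 517.5875400848898, 'cx': 323.1047843102548, 'cy': 201.00762947743513, 'cam_to_world': array([[ 0.99698511,  0.0494868 , -0.05976405,  0.40217897],
       [-0.07551199,  0.7959847 , -0.60058829, -0.21363775],
       [ 0.01785008,  0.60329049,  0.79732174,  0.77087139],
       [ 0.        ,  0.        ,  0.        ,  1.        ]])}
top {'fx': 491.7139812682784, 'fy': 491.7139812682784, 'cx': 321.6989213461767, 'cy': 203.60062070924414, 'cam_to_world': array([[-0.02949196,  0.98695927, -0.15824547,  0.2851059 ],
       [-0.99948664, -0.02713518,  0.01703366,  0.33129948],
       [ 0.01251751,  0.15866659,  0.98725287,  1.06927785],
       [ 0.        ,  0.        ,  0.        ,  1.        ]])}
0.1 [ 0.27379333 -0.56136525  0.21394875] [[ 8.98775321e-01  4.38409218e-01 -5.30152869e-04]
 [ 4.38409538e-01 -8.98774686e-01  1.06841340e-03]
 [-8.08569602e-06 -1.19268767e-03 -9.99999289e-01]]
```

View pics/scene0.png

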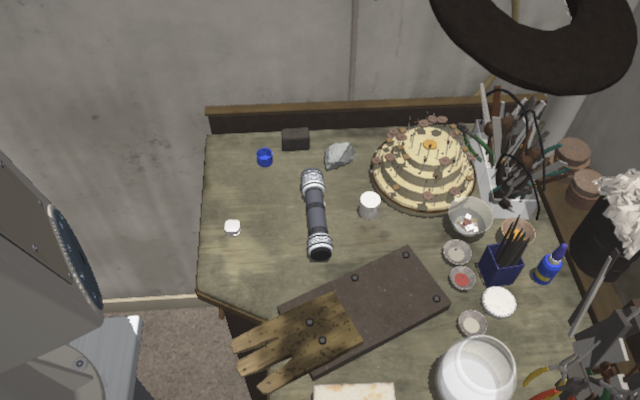

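View pics/top0.png

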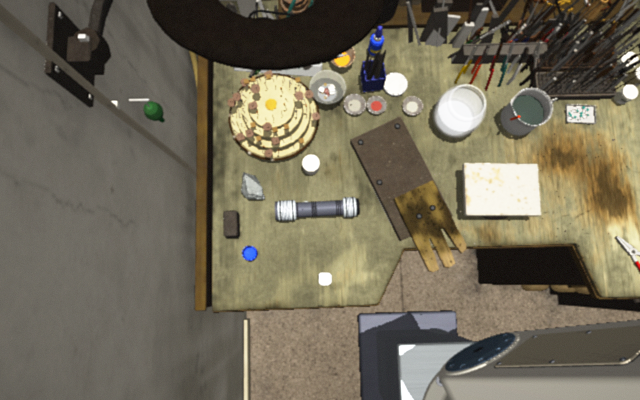

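The scene view shows the lamp from (312,175) to (319,255). The stone is at (338,155), the pot at (369,205), the loupe at (232,227), the cap at (264,157) and the adapter at (295,139). In the top view the lens end faces left, and no switch is visible yet. I'll enlarge both views and measure.

```bash
cat > h.py <<'E'
import numpy as np,cv2
from station import r,capture,get_calibration
def ray(n,u,v):
    c=get_calibration(n);T=c["cam_to_world"]
    d=T[:3,:3]@np.array([(u-c["cx"])/c["fx"],-(v-c["cy"])/c["fy"],-1]);return T[:3,3],d
def plane(n,u,v,z):
    o,d=ray(n,u,v);return o+d*(z-o[2])/d[2]
def proj(n,p):
    c=get_calibration(n);T=c["cam_to_world"];q=T[:3,:3].T@(np.array(p)-T[:3,3])
    return c["cx"]+c["fx"]*q[0]/-q[2],c["cy"]-c["fy"]*q[1]/-q[2]
E
python3 - <<'E'
from h import *
a=cv2.imread("pics/top0.png")[140:270,215:375]; b=cv2.imread("pics/scene0.png")[120:270,215:395]
a=cv2.resize(a,None,fx=4.4,fy=4.4,interpolation=2)[:,:]
cv2.imwrite("pics/a.png",a)
cv2.imwrite("pics/b.png",cv2.resize(b,None,fx=4,fy=4,interpolation=2))
E
```

```text
(no output)
```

View pics/a.png

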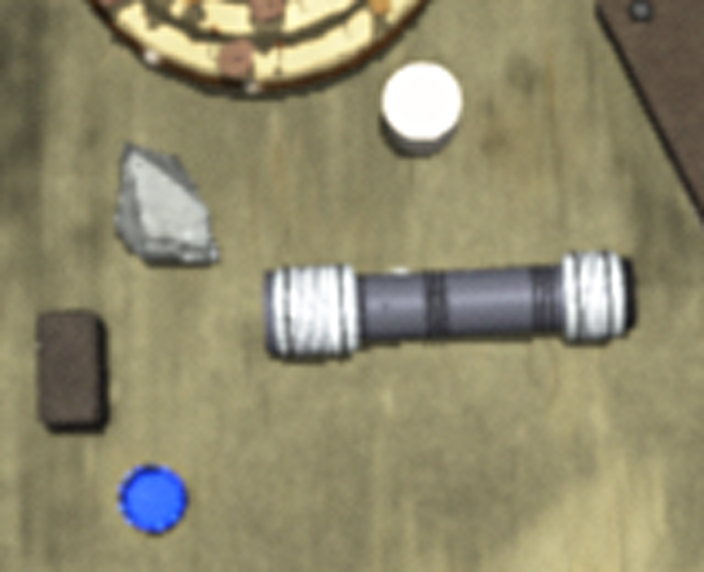

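View pics/b.png

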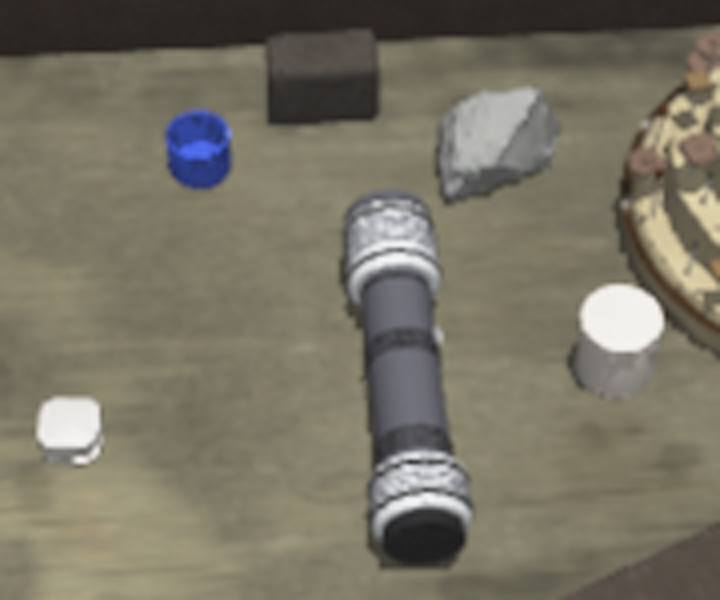

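The close-ups show the bright switch ring peeking out on the lamp's far side, at crop A (400,270) and crop B (438,335). So the switch points roughly +x, and rolling the lamp about a quarter turn or more towards -x brings it up. Next I'll get the positions.

Run:
```python
from h import *
np.set_printoptions(precision=4,suppress=True)
A=lambda u,v:(u/4.4+215-.3,v/4.4+140-.3); B=lambda u,v:(u/4+215-.3,v/4+120-.3)
P=lambda k,z:plane(k[0],*((A if k[0]=="top" else B)(*k[1:])),z)
print("front collar",P(("top",315,311),.022),"rear",P(("top",597,296),.022))
print("ends",P(("top",265,313),.022),P(("top",636,294),.022))
print("scene axis f",P(("scene",393,243),.022),"r",P(("scene",420,497),.022))
print("ring top/scene z22",P(("top",400,270),.022),P(("scene",438,335),.022))
o1,d1=ray("top",*A(400,270));o2,d2=ray("scene",*B(438,335))
s=np.linalg.lstsq(np.c_[d1,-d2],o2-o1,rcond=None)[0];print("ring tri",o1+d1*s[0],o2+d2*s[1])
for n,box in(("top",(235,165,270,205)),("scene",(318,135,358,175))):
    im=cv2.imread(f"pics/{n}0.png");x0,y0,x1,y1=box;hsv=cv2.cvtColor(im,cv2.COLOR_BGR2HSV)
    m=np.zeros(im.shape[:2],np.uint8);m[y0:y1,x0:x1]=(hsv[y0:y1,x0:x1,1]<40)*255
    c=max(cv2.findContours(m,0,1)[0],key=cv2.contourArea)
    for z in(0,.02,.043):
        q=np.array([plane(n,*p,z)[:2] for p in c[:,0]]);print(n,z,"min",q.min(0),"max",q.max(0),cv2.minAreaRect((q*1000).astype(np.float32)))
for k in (("top",420,105),("top",154,498),("top",70,370)):print(k,P(k,.04))
# cake top, ring
for a,b in(((271,104),(430,145)),((330,57),(520,90))):
    o1,d1=ray("top",*a);o2,d2=ray("scene",*b);s=np.linalg.lstsq(np.c_[d1,-d2],o2-o1,rcond=None)[0];print(o1+d1*s[0],o2+d2*s[1])
```

```text
front collar [0.4403 0.3898 0.022 ] rear [0.4439 0.2516 0.022 ]
ends [0.44   0.4142 0.022 ] [0.4444 0.2324 0.022 ]
scene axis f [0.443  0.3997 0.022 ] r [0.4456 0.2591 0.022 ]
ring top/scene z22 [0.4595 0.3478 0.022 ] [0.4599 0.3448 0.022 ]
ring tri [0.4602 0.3478 0.0179] [0.4602 0.3479 0.0179]
top 0 min [0.4703 0.4395] max [0.5301 0.4901] ((500.2225341796875, 464.385986328125), (51.11226272583008, 58.56301498413086), 88.43209075927734)
top 0.02 min [0.4668 0.4375] max [0.5255 0.4871] ((496.1990051269531, 461.8966979980469), (50.15626907348633, 57.46763229370117), 88.43202209472656)
top 0.043 min [0.4629 0.4352] max [0.5202 0.4837] ((491.57183837890625, 459.0340576171875), (49.05684280395508, 56.20795822143555), 88.43203735351562)
scene 0 min [0.4688 0.4423] max [0.5338 0.5179] ((497.5348205566406, 483.0343322753906), (73.51856994628906, 65.00448608398438), 16.88092803955078)
scene 0.02 min [0.4671 0.4253] max [0.5304 0.4989] ((495.0608215332031, 464.95947265625), (71.61119842529297, 63.317928314208984), 16.880977630615234)
scene 0.043 min [0.4651 0.4057] max [0.5264 0.4771] ((492.2156982421875, 444.17327880859375), (69.4177017211914, 61.378448486328125), 16.881013870239258)
('top', 420, 105) [0.5378 0.3358 0.04  ]
('top', 154, 498) [0.3503 0.4665 0.04  ]
('top', 70, 370) [0.4124 0.5062 0.04  ]
[0.655  0.4138 0.0898] [0.6555 0.4138 0.09  ]
[0.6555 0.2969 0.2993] [0.7061 0.2883 0.324 ]
```

Call:
{"api": "carry_out", "payload": {"moves": "531 -702 0 -65 0.65;531 -702 0 -65 0.65;531 -702 0 -65 0.65;531 -702 0 -65 0.65;531 -702 0 -65 0.65;531 -702 0 -65 0.65;531 -702 0 -65 0.65;531 -702 0 -65 0.65;531 -702 0 -65 0.65;531 -702 0 -65 0.65"}}

```text
time_s: 1.35
tcp_pos: [0.3943, 0.0536, 0.2148]
orientation: [[-0.018, 1.0, 0.001], [1.0, 0.018, -0.0], [-0.0, 0.001, -1.0]]
wrist_force: [1.5, -0.2, -0.6]
gripper_width: 0.649
grasp_force: 0.0
```

Call:
{"api": "carry_out", "payload": {"moves": "62 13 0 0 0.65;124 27 0 0 0.65;186 40 0 0 0.65;248 53 0 0 0.65;248 53 60 0 0.65;248 53 115 0 0.65;248 53 115 0 0.65"}}

```text
time_s: 2.22
tcp_pos: [0.44, 0.2987, 0.0961]
orientation: [[-0.018, 1.0, -0.007], [1.0, 0.018, -0.005], [-0.005, -0.007, -1.0]]
wrist_force: [-0.5, -0.2, 0.1]
gripper_width: 0.65
grasp_force: 0.0
```

Call:
{"api": "carry_out", "payload": {"moves": "0 0 45 0 0.65;0 0 80 0 0.65;0 0 91 0 0.65;0 0 91 0 0.65;0 0 91 0 0.65"}}

```text
time_s: 2.85
tcp_pos: [0.4442, 0.3012, 0.0104]
orientation: [[-0.017, 1.0, 0.002], [1.0, 0.017, 0.001], [0.001, 0.002, -1.0]]
wrist_force: [0.1, 0.7, -0.3]
gripper_width: 0.651
grasp_force: 0.0
```

Call:
{"api": "carry_out", "payload": {"moves": "0 -6 5 0 0.65;0 -12 5 0 0.65;0 -16 5 0 0.65;0 -21 5 0 0.65;0 -26 5 0 0.65;0 -31 5 0 0.65;0 -36 5 0 0.65;0 -41 5 0 0.65;0 -46 5 0 0.65;0 -49 5 0 0.65"}}

```text
time_s: 4.1
tcp_pos: [0.3936, 0.2995, 0.0036]
orientation: [[-0.018, 1.0, -0.0], [1.0, 0.018, -0.0], [-0.0, -0.0, -1.0]]
wrist_force: [-0.6, 0.4, -0.7]
gripper_width: 0.65
grasp_force: 0.0
```

Call:
{"api": "carry_out", "payload": {"moves": "0 0 0 0 0.65;0 0 0 0 0.65;0 0 0 0 0.65"}}

```text
time_s: 4.47
tcp_pos: [0.3942, 0.2996, 0.0036]
orientation: [[-0.017, 1.0, 0.0], [1.0, 0.017, 0.0], [0.0, 0.0, -1.0]]
wrist_force: [-0.9, 0.5, 0.4]
gripper_width: 0.65
grasp_force: 0.0
```

Run:
```python
from h import *
a=capture("top");b=capture("scene");cv2.imwrite("pics/top1.png",a);cv2.imwrite("pics/scene1.png",b)
a=cv2.resize(a[160:270,235:375],None,fx=2.85,fy=2.85,interpolation=2);b=cv2.resize(b[140:270,275:375],None,fx=4,fy=4,interpolation=2)
o=np.zeros((520,800,3),np.uint8);o[:a.shape[0],:a.shape[1]]=a;o[:b.shape[0],400:]=b;cv2.imwrite("pics/c.png",o)
```

```text
(no output)
```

View pics/c.png

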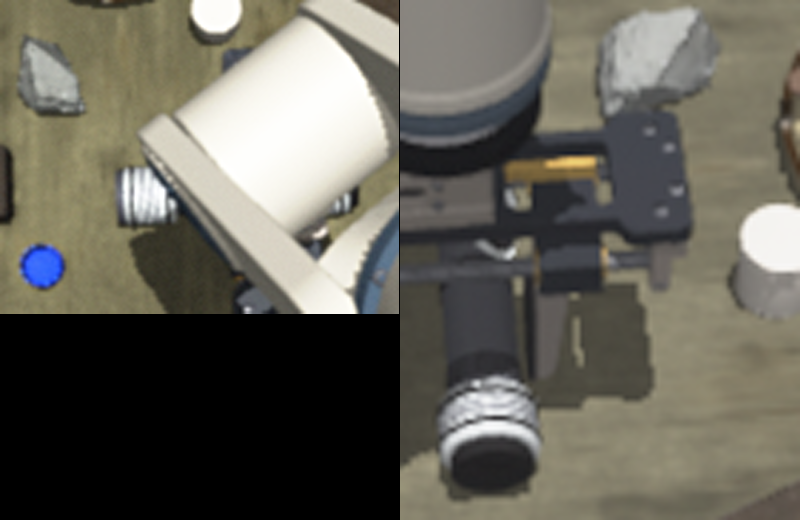

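The arm hides most of the lamp. A bright piece of the switch ring at (495,248) suggests the switch is now near the top. I'll back off for a clear look.

Call:
{"api": "carry_out", "payload": {"moves": "0 0 -50 0 0.65;0 0 -110 0 0.65;-60 0 -120 0 0.65;-120 0 -120 0 0.65;-180 0 -120 0 0.65;-240 0 -120 0 0.65;-270 0 -120 0 0.65;-270 0 -120 0 0.65"}}

```text
time_s: 5.58
tcp_pos: [0.3987, 0.028, 0.1237]
orientation: [[-0.014, 1.0, 0.0], [1.0, 0.014, -0.0], [-0.0, 0.0, -1.0]]
wrist_force: [-0.9, 0.5, 0.7]
gripper_width: 0.652
grasp_force: 0.0
```

Run:
```python
from h import *
a=capture("top");b=capture("scene");cv2.imwrite("pics/top2.png",a);cv2.imwrite("pics/scene2.png",b)
a=cv2.resize(a[180:270,265:365],None,fx=4,fy=4,interpolation=2);b=cv2.resize(b[140:270,275:375],None,fx=4,fy=4,interpolation=2)
o=np.zeros((520,800,3),np.uint8);o[:a.shape[0],:a.shape[1]]=a;o[:b.shape[0],400:]=b;cv2.imwrite("pics/d.png",o)
```

```text
(no output)
```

View pics/d.png

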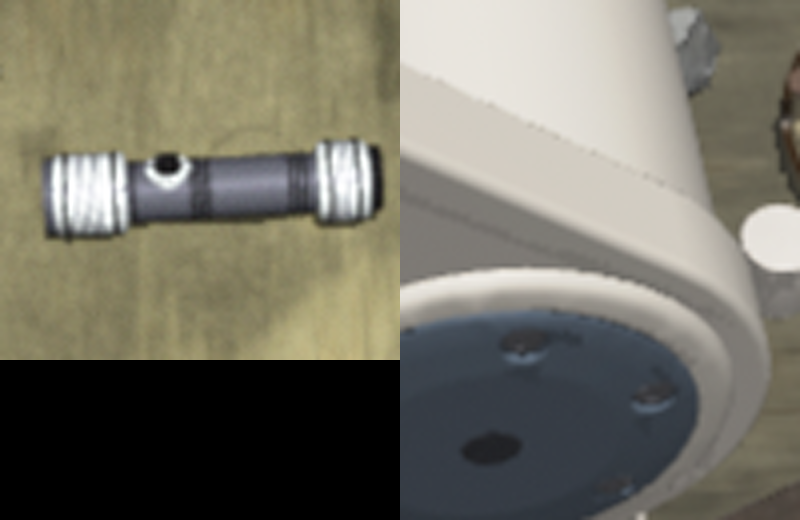

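The top crop shows the black cap at (167,163), still off to the +x side. The collar centres are at about (90,195) and (345,180). I'll compute the remaining roll angle.

```bash
cat >> h.py <<'E'
def roll(cap,f,rr):
    """cap pixel, front & rear collar-centre pixels (top view) -> axis, roll of switch from vertical towards right of beam"""
    F,R=plane("top",*f,.022),plane("top",*rr,.022);x=(F-R)/np.linalg.norm(F-R);right=np.cross(x,[0,0,1.])
    o,d=ray("top",*cap);o=o-F
    a=np.array([o@right,o[2]]);b=np.array([d@right,d[2]])
    q=np.roots([b@b,2*a@b,a@a-.0215**2]);t=min(q.real);p=a+b*t
    return F,R,np.degrees(np.arctan2(x[1],x[0])),np.degrees(np.arctan2(p[0],p[1])),q,p
E
python3 - <<'E'
from h import *
C=lambda u,v:(u/4+265-.4,v/4+180-.4)
F,R,yaw,rl,q,p=roll(C(167,164),C(90,195),C(345,180));print(F,R,yaw,rl,q,p)
print("ends",plane("top",*C(44,196),.022),plane("top",*C(383,178),.022))
E
```

```text
[0.40143243 0.38876659 0.022     ] [0.40566884 0.25208677 0.022     ] 91.77532324931066 33.8876067695226 [1.06892867 1.03655217] [0.01198766 0.01784786]
ends [0.40158636 0.41332643 0.022     ] [0.40617536 0.23165735 0.022     ]
```

Call:
{"api": "carry_out", "payload": {"moves": "60 9 0 -1 0.65;120 9 0 -1 0.65;180 9 0 -1 0.65;240 9 0 -1 0.65;272 9 0 -1 0.65;272 9 40 -1 0.65;272 9 80 -1 0.65;272 9 110 -1 0.65;272 9 119 -1 0.65;272 9 119 -1 0.65"}}

```text
time_s: 6.92
tcp_pos: [0.4025, 0.3024, 0.0045]
orientation: [[-0.036, 0.999, -0.001], [0.999, 0.036, -0.0], [-0.0, -0.001, -1.0]]
wrist_force: [-0.6, 0.2, 0.5]
gripper_width: 0.651
grasp_force: 0.0
```

Next I push about 21 mm towards -x.

Call:
{"api": "carry_out", "payload": {"moves": "0 -5 0 0 0.65;0 -9 0 0 0.65;0 -12 0 0 0.65;0 -15 0 0 0.65;0 -18 0 0 0.65;0 -20 0 0 0.65;0 -21 0 0 0.65;0 -21 0 0 0.65;0 -21 0 0 0.65"}}

```text
time_s: 8.05
tcp_pos: [0.382, 0.301, 0.0046]
orientation: [[-0.035, 0.999, -0.0], [0.999, 0.035, 0.0], [0.0, -0.0, -1.0]]
wrist_force: [-0.2, 0.3, 0.1]
gripper_width: 0.651
grasp_force: 0.0
```

Call:
{"api": "carry_out", "payload": {"moves": "0 0 -50 0 0.65;0 0 -110 0 0.65;-60 0 -120 0 0.65;-120 0 -120 0 0.65;-180 0 -120 0 0.65;-240 0 -120 0 0.65;-270 0 -120 0 0.65;-270 0 -120 0 0.65"}}

```text
time_s: 9.05
tcp_pos: [0.3914, 0.0296, 0.1247]
orientation: [[-0.031, 1.0, 0.0], [1.0, 0.031, -0.0], [-0.0, 0.0, -1.0]]
wrist_force: [0.9, 0.5, -0.7]
gripper_width: 0.653
grasp_force: 0.0
```

Run:
```python
from h import *
a=capture("top");cv2.imwrite("pics/top3.png",a)
cv2.imwrite("pics/e.png",cv2.resize(a[190:250,265:365],None,fx=8,fy=8,interpolation=2))
```

```text
(no output)
```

View pics/e.png

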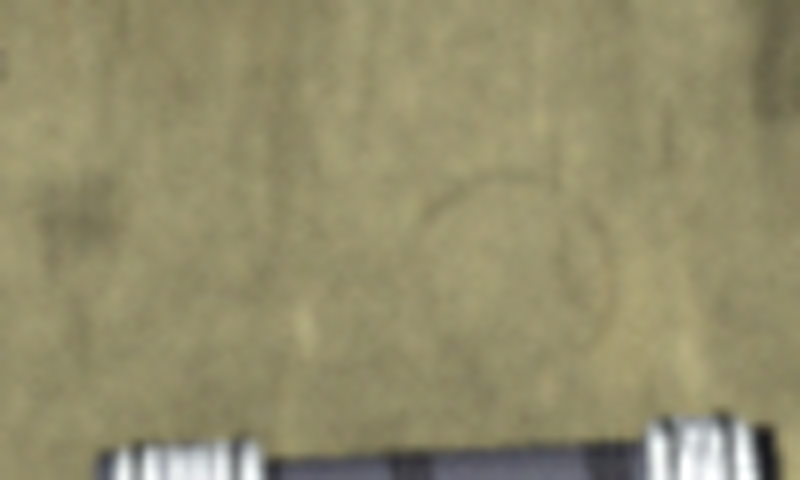

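The lamp rolled further than planned: its upper edge is now at about image row 247. I'll take a wider crop.

Run:
```python
from h import *
a=capture("top");cv2.imwrite("pics/top4.png",a)
cv2.imwrite("pics/f.png",cv2.resize(a[170:310,235:375],None,fx=4.2,fy=4.2,interpolation=2))
d=cv2.absdiff(a,cv2.imread("pics/top3.png"))[230:290,270:370];print(d.max())
```

```text
8
```

View pics/f.png

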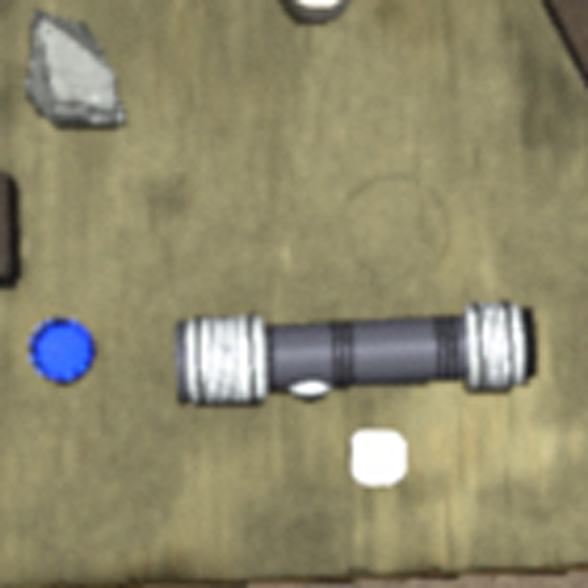

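The switch is now past the top on the -x side, with its ring visible at (310,388). The collar centres are at about (227,360) and (496,346).

Run:
```python
from h import *
C=lambda u,v:(u/4.2+235-.4,v/4.2+170-.4)
F,R=[plane("top",*C(*p),.022) for p in((227,360),(496,346))];print(F,R,(F-R)[0]/(F-R)[1])
E1,E2=plane("top",*C(178,362),.022),plane("top",*C(536,344),.022);print(E1,E2,(E1+E2)/2)
M=(E1+E2)/2
print("roll est",33.9-np.degrees((.4037-M[0])/.022))
print("ring lower edge z10..22",plane("top",*C(310,395),.015),plane("top",*C(310,379),.022))
# angle of ring extremes about axis
x=(F-R)/np.linalg.norm(F-R);right=np.cross(x,[0,0,1.])
for v in(379,397):
    o,d=ray("top",*C(310,v));o=o-F;a=np.array([o@right,o[2]]);b=np.array([d@right,d[2]]);t=-(a@b)/(b@b);p=a+b*t
    print(v,"closest",np.linalg.norm(p),np.degrees(np.arctan2(p[0],p[1])),[np.degrees(np.arctan2(*(a+b*tt))) for tt in np.roots([b@b,2*a@b,a@a-.018**2]).real])
print("loupe",plane("top",*C(379,458),.014), r.get_state()["tcp_pos"])
```

```text
[0.34392163 0.38654334 0.022     ] [0.34705815 0.25044072 0.022     ] -0.023045242402223852
[0.34362849 0.4112522  0.022     ] [0.34748474 0.23014137 0.022     ] [0.34555661 0.32069679 0.022     ]
roll est -117.52593589566965
ring lower edge z10..22 [0.32543288 0.34521685 0.015     ] [0.33317631 0.34492243 0.022     ]
379 closest 0.011688916552943181 -92.64448930269371 [np.float64(-142.14929604509354), np.float64(-43.139682560293934)]
397 closest 0.020690348497070046 -92.15277586494355 [np.float64(-92.15277586494418), np.float64(-92.15277586494418)]
loupe [0.2928523  0.31119007 0.014     ] [0.39155143 0.03127132 0.12465656]
```

Call:
{"api": "carry_out", "payload": {"moves": "60 -37 0 0 0.45;120 -37 0 0 0.45;180 -37 0 0 0.45;240 -37 0 0 0.45;251 -37 0 0 0.45;251 -37 30 0 0.45;251 -37 60 0 0.45;251 -37 60 0 0.45"}}

```text
time_s: 10.15
tcp_pos: [0.3437, 0.2796, 0.063]
orientation: [[-0.036, 0.999, -0.004], [0.999, 0.036, -0.003], [-0.003, -0.004, -1.0]]
wrist_force: [0.8, -0.1, 0.3]
gripper_width: 0.451
grasp_force: 0.0
```

Call:
{"api": "carry_out", "payload": {"moves": "1 2 0 0 0.45;1 2 0 0 0.45;1 2 30 0 0.45;1 2 55 0 0.45;1 2 58 0 0.45;1 2 58 0 0.45"}}

```text
time_s: 10.9
tcp_pos: [0.3481, 0.2821, 0.0074]
orientation: [[-0.035, 0.999, 0.001], [0.999, 0.035, 0.0], [0.0, 0.001, -1.0]]
wrist_force: [0.2, -0.7, -0.5]
gripper_width: 0.453
grasp_force: 0.0
```

Call:
{"api": "carry_out", "payload": {"moves": "0 4 3 0 0.45;0 8 3 0 0.45;0 12 3 0 0.45;0 16 3 0 0.45;0 20 3 0 0.45;0 24 3 0 0.45;0 28 3 0 0.45;0 31 3 0 0.4;0 33 3 0 0.36;0 33 3 0 0.34", "force": 5}}

```text
time_s: 12.15
tcp_pos: [0.381, 0.283, 0.0036]
orientation: [[-0.035, 0.999, 0.0], [0.999, 0.035, 0.0], [0.0, 0.0, -1.0]]
wrist_force: [0.7, 0.2, -1.1]
gripper_width: 0.35
grasp_force: 5.0
```

Call:
{"api": "carry_out", "payload": {"moves": "0 0 0 0 0.32;0 0 0 0 0.32;0 0 0 0 0.32", "force": 8}}

```text
time_s: 12.52
tcp_pos: [0.3807, 0.2831, 0.0036]
orientation: [[-0.035, 0.999, 0.0], [0.999, 0.035, 0.0], [0.0, 0.0, -1.0]]
wrist_force: [1.2, -0.5, -0.8]
gripper_width: 0.345
grasp_force: 8.0
```

Call:
{"api": "carry_out", "payload": {"moves": "0 0 0 0 0.28;0 0 0 0 0.28;3 0 0 5 0.28;6 -1 0 10 0.28;9 -1 0 15 0.28;13 -2 0 21 0.28;16 -2 0 27 0.28;20 -3 0 33 0.28;25 -4 0 40 0.28;25 -4 0 40 0.28", "force": 40}}

```text
time_s: 13.78
tcp_pos: [0.3749, 0.3076, 0.0036]
orientation: [[0.615, 0.788, -0.001], [0.788, -0.615, -0.001], [-0.001, -0.001, -1.0]]
wrist_force: [-1.6, -1.0, 4.0]
gripper_width: 0.339
grasp_force: 40.1
```

Call:
{"api": "carry_out", "payload": {"moves": "0 0 0 0 0.28;0 0 0 0 0.34;0 0 0 0 0.36;0 0 0 0 0.38;0 0 0 0 0.4;0 0 0 0 0.43;0 0 0 0 0.46;0 0 0 0 0.46"}}

```text
time_s: 14.78
tcp_pos: [0.3758, 0.3078, 0.0036]
orientation: [[0.616, 0.788, -0.0], [0.788, -0.616, 0.0], [0.0, -0.0, -1.0]]
wrist_force: [-1.0, 0.4, -0.0]
gripper_width: 0.461
grasp_force: 0.0
```

Call:
{"api": "carry_out", "payload": {"moves": "0 0 -20 0 0.46;0 0 -60 0 0.46;0 0 -115 0 0.46;-53 42 -120 0 0.46;-106 83 -120 0 0.46;-159 124 -120 0 0.46;-213 166 -120 0 0.46;-213 166 -120 0 0.46"}}

```text
time_s: 15.78
tcp_pos: [0.3748, 0.0351, 0.1237]
orientation: [[0.618, 0.786, 0.0], [0.786, -0.618, -0.0], [-0.0, 0.0, -1.0]]
wrist_force: [0.6, 0.4, -0.6]
gripper_width: 0.462
grasp_force: 0.0
```

Run:
```python
from h import *
a=capture("top");cv2.imwrite("pics/top5.png",a)
cv2.imwrite("pics/g.png",cv2.resize(a[165:285,225:375],None,fx=5,fy=5,interpolation=2))
s=r.get_state();print(s["tcp_pos"],s["time_s"])
```

```text
[0.37493366 0.03457609 0.12368225] 15.825
```

View pics/g.png

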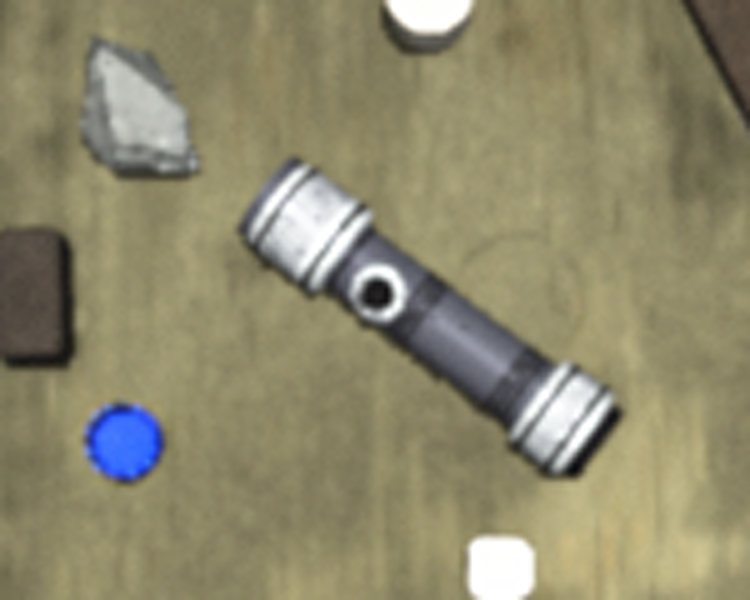

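The switch is now nearly on top, with the cap at (376,293) and the lamp pointing at the stone. I'll work out the roll and aim precisely.

```bash
cat > m.py <<'E'
from h import *
a=cv2.imread("pics/top5.png");C=lambda u,v:(u/5+225-.4,v/5+165-.4)
S=np.array([.496,.462])
for f,rr in (((268,197),(591,442)),((343,252),(541,401)),((305,225),(566,421))):
    F,R,yaw,rl,q,p=roll(C(376,293),C(*f),C(*rr));u=(F-R)[:2]/np.linalg.norm((F-R)[:2]);w=S-R[:2]
    print(yaw,"roll",rl,"lateral",p*1000,"stone y",(u[0]*w[1]-u[1]*w[0])*1000)
E1,E2=plane("top",*C(268,194),.022),plane("top",*C(596,444),.022);print(E1,E2,(E1+E2)/2,np.hypot(*(E1-E2)[:2]),"x",np.hypot(*(S-((E1+E2)/2)[:2])))
# cap from dark-blob centroid
g=cv2.cvtColor(a,cv2.COLOR_BGR2GRAY)[218:230,294:308].astype(int);w=np.clip(70-g,0,None);yy,xx=np.mgrid[218:230,294:308];print((xx*w).sum()/w.sum(),(yy*w).sum()/w.sum(),C(376,293))
print("cap at z.0435",plane("top",*C(376,293),.0435))
E
python3 m.py
```

```text
51.12066175064983 roll -17.256867886050415 lateral [-6.37810504 20.53216443] stone y 2.3837210661643153
51.33507422668151 roll -19.27608707331711 lateral [-7.09758989 20.29468447] stone y 2.6228492361331233
51.39464375988048 roll -17.895416998431212 lateral [-6.60653076 20.4598082 ] stone y 1.9806791945176787
[0.45598699 0.40693285 0.022     ] [0.34459833 0.26946139 0.022     ] [0.40029266 0.33819712 0.022     ] 0.1769345498335434 x 0.15648337558528305
300.1820175438597 223.85087719298247 (299.8, 223.2)
cap at z.0435 [0.40915187 0.36076953 0.0435    ]
```

Call:
{"api": "carry_out", "payload": {"moves": "53 -42 0 0 0.46;106 -84 0 0 0.46;159 -126 0 0 0.46;215 -168 0 0 0.46;215 -168 0 0 0.46;215 -168 40 0 0.46;215 -168 80 0 0.46;215 -168 80 0 0.46"}}

```text
time_s: 16.82
tcp_pos: [0.3733, 0.3087, 0.0415]
orientation: [[0.616, 0.788, -0.005], [0.788, -0.616, -0.004], [-0.006, -0.001, -1.0]]
wrist_force: [0.7, -0.4, 0.4]
gripper_width: 0.462
grasp_force: 0.0
```

Call:
{"api": "carry_out", "payload": {"moves": "0 0 0 0 0.46;0 0 20 0 0.46;0 0 40 0 0.46;0 0 40 0 0.46;0 0 40 0 0.46"}}

```text
time_s: 17.45
tcp_pos: [0.3763, 0.3112, 0.005]
orientation: [[0.616, 0.788, 0.002], [0.788, -0.616, 0.001], [0.002, 0.0, -1.0]]
wrist_force: [1.0, 1.2, -0.6]
gripper_width: 0.458
grasp_force: 0.0
```

Call:
{"api": "carry_out", "payload": {"moves": "-2 3 0 0 0.46;-2 5 0 0 0.46;-2 7 0 0 0.46;-2 9 0 0 0.46;-2 9 0 0 0.42;-2 9 0 0 0.39;-2 9 0 0 0.36;-2 9 0 0 0.34;-2 9 0 0 0.32;-2 9 0 0 0.3", "force": 5}}

```text
time_s: 18.7
tcp_pos: [0.3812, 0.3035, 0.0036]
orientation: [[0.616, 0.788, -0.0], [0.788, -0.616, 0.0], [-0.0, -0.0, -1.0]]
wrist_force: [-0.1, -0.4, -1.9]
gripper_width: 0.344
grasp_force: 5.0
```

Call:
{"api": "carry_out", "payload": {"moves": "0 0 0 0 0.28;0 0 0 0 0.28;0 -2 0 0 0.28;0 -4 0 0 0.28;0 -7 0 0 0.28;0 -7 0 0 0.28;0 -7 0 0 0.28", "force": 40}}

```text
time_s: 19.58
tcp_pos: [0.3756, 0.3078, 0.0036]
orientation: [[0.615, 0.788, -0.0], [0.788, -0.615, -0.0], [-0.0, -0.0, -1.0]]
wrist_force: [-0.7, 0.1, -1.9]
gripper_width: 0.34
grasp_force: 40.0
```

Call:
{"api": "carry_out", "payload": {"moves": "0 0 0 0 0.34;0 0 0 0 0.36;0 0 0 0 0.38;0 0 0 0 0.4;0 0 0 0 0.43;0 0 0 0 0.46;0 0 0 0 0.46"}}

```text
time_s: 20.45
tcp_pos: [0.3758, 0.3078, 0.0036]
orientation: [[0.616, 0.788, 0.0], [0.788, -0.616, 0.0], [0.0, 0.0, -1.0]]
wrist_force: [0.5, -0.4, 0.3]
gripper_width: 0.459
grasp_force: 0.0
```

Call:
{"api": "carry_out", "payload": {"moves": "0 0 -20 0 0.46;0 0 -60 0 0.46;0 0 -115 0 0.46;-53 42 -120 0 0.46;-106 83 -120 0 0.46;-159 124 -120 0 0.46;-213 166 -120 0 0.46;-213 166 -120 0 0.46"}}

```text
time_s: 21.45
tcp_pos: [0.3748, 0.0351, 0.1237]
orientation: [[0.618, 0.786, -0.0], [0.786, -0.618, -0.0], [-0.0, 0.0, -1.0]]
wrist_force: [0.3, 0.4, 0.4]
gripper_width: 0.462
grasp_force: 0.0
```

Run:
```python
from h import *
a=capture("top");cv2.imwrite("pics/top6.png",a)
cv2.imwrite("pics/i.png",cv2.resize(a[165:285,225:375],None,fx=5,fy=5,interpolation=2))
s=r.get_state();print(s["tcp_pos"],s["time_s"])
```

```text
[0.3748986  0.03456993 0.12365087] 21.5
```

View pics/i.png

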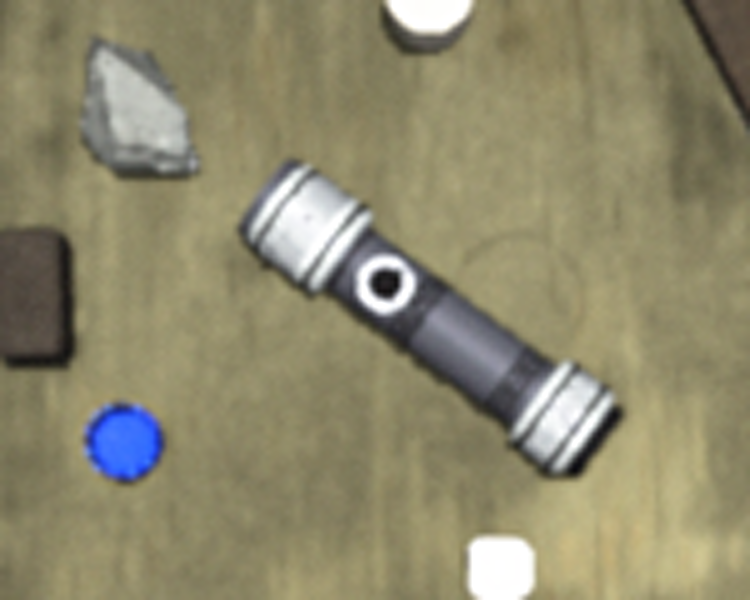

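The cap is at (386,282), practically on the axis, and the lamp still points at the stone. Now the numbers.

```bash
sed -i 's/(376,293)/(386,282.5)/;s/(376,293),.0435/(386,282.5),.0435/' m.py; sed -i 's/top5/top6/' m.py; python3 m.py; python3 -c "
import cv2
a,b=[cv2.imread(f'pics/top{i}.png') for i in(0,6)]
for n,(x0,y0,x1,y1) in dict(stone=(238,168,268,203),adp=(220,205,243,242),cap=(238,240,262,266),pot=(298,150,325,178),loupe=(312,266,340,290)).items():
    t=b[y0:y1,x0:x1];R=cv2.matchTemplate(a[y0-8:y1+8,x0-8:x1+8],t,5);l=cv2.minMaxLoc(R);print(n,l[1],l[3][0]-8,l[3][1]-8)"
```

```text
51.12066175064983 roll -1.0458004552264548 lateral [-0.39241043 21.49641863] stone y 2.3837210661643153
51.33507422668151 roll -3.014523125982933 lateral [-1.1306653  21.47024909] stone y 2.6228492361331233
51.39464375988048 roll -1.6777002465422552 lateral [-0.62945999 21.49078361] stone y 1.9806791945176787
[0.45598699 0.40693285 0.022     ] [0.34459833 0.26946139 0.022     ] [0.40029266 0.33819712 0.022     ] 0.1769345498335434 x 0.15648337558528305
300.527514231499 223.14421252371918 (301.8, 221.1)
cap at z.0435 [0.41347141 0.35647368 0.0435    ]
stone 0.9979358911514282 0 0
adp 0.9974446296691895 0 0
cap 0.9981234073638916 0 0
pot 0.9991408586502075 0 0
loupe 0.9987093210220337 0 0
```

Call:
{"api": "carry_out", "payload": {"moves": "53 -33 0 0 0;106 -65 0 0 0;159 -98 0 0 0;212 -130 0 0 0;260 -160 0 0 0;277 -168 0 0 0;277 -168 0 0 0;277 -168 30 0 0;277 -168 50 0 0;277 -168 50 0 0", "force": 20}}

```text
time_s: 22.75
tcp_pos: [0.4124, 0.3569, 0.0724]
orientation: [[0.617, 0.787, -0.003], [0.787, -0.617, -0.003], [-0.004, -0.001, -1.0]]
wrist_force: [-0.4, 1.0, 0.8]
gripper_width: 0.005
grasp_force: 0.0
```

Call:
{"api": "carry_out", "payload": {"moves": "0 0 0 0 0;0 0 0 0 0;0 0 0 0 0"}}

```text
time_s: 23.12
tcp_pos: [0.4139, 0.3596, 0.0743]
orientation: [[0.616, 0.788, 0.001], [0.788, -0.616, 0.001], [0.001, 0.0, -1.0]]
wrist_force: [1.3, 0.2, -0.5]
gripper_width: 0.007
grasp_force: 0.0
```

Call:
{"api": "carry_out", "payload": {"moves": "-3 2 10 0 0;-3 2 20 0 0;-3 2 26 0 0;-3 2 29 0 0;-3 2 29 0 0;-3 2 29 0 0"}}

```text
time_s: 23.88
tcp_pos: [0.4135, 0.356, 0.0447]
orientation: [[0.616, 0.788, 0.0], [0.788, -0.616, 0.0], [0.0, 0.0, -1.0]]
wrist_force: [-0.7, 0.4, 0.4]
gripper_width: 0.005
grasp_force: 0.0
```

Call:
{"api": "carry_out", "payload": {"moves": "0 0 1 0 0;0 0 2 0 0;0 0 3 0 0;0 0 3 0 0;0 0 3 0 0"}}

```text
time_s: 24.5
tcp_pos: [0.4135, 0.3561, 0.0418]
orientation: [[0.616, 0.788, 0.0], [0.788, -0.616, 0.0], [0.001, 0.0, -1.0]]
wrist_force: [0.8, 0.0, 3.4]
gripper_width: 0.005
grasp_force: 1.7
```

Call:
{"api": "carry_out", "payload": {"moves": "0 0 1 0 0;0 0 2 0 0;0 0 2.5 0 0;0 0 2.5 0 0;0 0 2.5 0 0"}}

```text
time_s: 25.12
tcp_pos: [0.4136, 0.356, 0.0395]
orientation: [[0.616, 0.788, 0.001], [0.788, -0.616, 0.0], [0.001, 0.0, -1.0]]
wrist_force: [-0.0, -0.4, 8.1]
gripper_width: 0.004
grasp_force: 4.2
```

Call:
{"api": "carry_out", "payload": {"moves": "0 0 0.5 0 0;0 0 0.5 0 0;0 0 0.5 0 0"}}

```text
time_s: 25.5
tcp_pos: [0.4137, 0.356, 0.0393]
orientation: [[0.616, 0.788, 0.001], [0.788, -0.616, 0.0], [0.001, 0.0, -1.0]]
wrist_force: [-1.3, -1.4, 13.5]
gripper_width: 0.003
grasp_force: 6.5
```

Call:
{"api": "carry_out", "payload": {"moves": "0 0 -2 0 0;0 0 -4 0 0;0 0 -6 0 0;0 0 -10 0 0;0 0 -40 0 0;0 0 -90 0 0;-53 42 -90 0 0;-106 83 -90 0 0;-159 124 -90 0 0;-200 160 -90 0 0"}}

```text
time_s: 26.75
tcp_pos: [0.4152, 0.1041, 0.1286]
orientation: [[0.615, 0.788, -0.0], [0.788, -0.615, -0.0], [-0.0, -0.0, -1.0]]
wrist_force: [1.5, 0.5, -0.1]
gripper_width: 0.005
grasp_force: 0.0
```

Run:
```python
from h import *
a=capture("top");b=cv2.imread("pics/top6.png");x=(slice(190,265),slice(268,352))
for n in range(2):
    l=cv2.minMaxLoc(cv2.matchTemplate(b[180:275,258:362],a[x],5));print(l[1],l[3],cv2.absdiff(a[x],b[x]).mean(),cv2.absdiff(a[x],b[x]).max())
for n,im in(("b",b),("a",a)):
    g=cv2.cvtColor(im,cv2.COLOR_BGR2GRAY)[217:227,296:308].astype(int);w=np.clip(60-g,0,None);yy,xx=np.mgrid[217:227,296:308];print(n,(xx*w).sum()/w.sum(),(yy*w).sum()/w.sum())
```

```text
0.9981963634490967 (10, 10) 2.080899470899471 27
0.9981963634490967 (10, 10) 2.080899470899471 27
b 301.63619047619045 221.4247619047619
a 301.6149635036496 221.41970802919707
```

The switch met a firm stop at 13.5 N, well above the 5 N it needs. After release the lamp had not moved in the image, so I'm handing in.

```bash
python3 -c "
from station import job
print(job.close_job())"
```

```text
the job is handed in; nothing more can be done
None
```

The job is handed in at about 27 s: the lamp lies switch-up (within about 3° of vertical by my measurement), its beam passes about 2 mm from the stone's middle with the lens about 65 mm from it, the switch was pressed fully and released, and the other objects did not move; the hand-in returned no verdict.

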